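# Mix the sample and hold the incubator lid at the pointer

## Task

Mix the settled sample: lift the amber bottle off its cork mat, tip it to about 45 degrees, keep it tipped for a second, and set it down upright again, without dropping it, in the middle of the cork mat. Then take the incubator's spring-closed lid by its bar handle and raise it until it is parallel with the red pointer arm at its side, and finish while still holding it steady there so that a colleague can load; never tip the bottle near horizontal or throw the lid wide open, and leave the pointer and everything else where they are.

Things in the scene. Friction and masses are not known exactly. Their poses are not given: they have to be found in the camera images.
- sample_bottle: closed amber bottle with blue cap, about 140 g, the thing to tip. Square body 40 x 40 mm, 80 mm tall, then a neck and a round cap 32 mm across from 88 to 104 mm height. Origin: centre of its underside; z up through the cap, x and y square to its flat sides. Loose; stands on the cork mat at the start
- cork_mat: round flat cork mat, 110 mm across, 4 mm thick, fixed to the bench; origin: centre of its underside, on the bench. Fixed equipment stands around: a green tube rack (97 mm tall) to the far right, a blue mixer, a beaker and two large amber bottles (up to 200 mm tall) along the back, a microscope (0.39 m tall) at the far left
- blank_bottle: a bystander: same shape and size as the sample bottle but pale grey with a red cap, standing on a black rubber mat; leave alone
- incubator: white bench incubator, 200 mm deep (its x), 216 mm wide (its y), 95 mm high, fixed to the bench, blue front panel facing its -x, lid on top. Origin: centre of its underside
- lid_handle (a point): black round bar, 12 mm thick, along the incubator's y, 110 mm between its two end posts, standing above the lid near its front edge. Origin: middle of the bar, 45 mm above the lid's top face (54 mm above the lid's mid-plane) and 170 mm in front of the hinge line; its axes turn with the lid (x along the lid towards the hinge, z out of the lid's top)
- lid_hinge (a point): middle of the lid's hinge line at the incubator's rear (+x) top edge, 105 mm above the bench and 100 mm behind the incubator's centre; the lid turns about the y axis through it
- lid_front (a point): middle of the lid's front edge at mid-thickness, 200 mm in front of the hinge; axes turn with the lid. The lid is 200 x 216 x 18 mm with a red stripe along its side next to the pointer
- lid (a joint): lid angle, rad: 0 closed (level), grows as the front edge is lifted, stop at 1.3. A spring (0.25 N m at closed, plus 0.5 N m per rad) and its weight close it as soon as it is let go; lifting takes about 3 to 5 N at the bar
- pointer (a joint): angle of the red pointer arm, rad, on the lid's hinge line, 128 mm to the incubator's -y side, measured as the lid angle is: 0 level, grows as its front end points up. It stays where it was set (0.35 to 0.75); the lid is at the mark when joint lid equals this value
- pointer_tip (a point): front end of the red pointer arm (195 mm long, 10 mm high, 5 mm thick); x axis along the arm towards the hinge. In front of it runs a thin steel arc of 180 mm radius with black ticks about the hinge line, reaching 250 mm above the bench (pass over it), 119 mm to the incubator's -y side
- power_adapter: bystander: black block 60 x 120 x 35 mm on the left
- petri_dish: bystander: white dish 90 mm across, 15 mm high on the left

How it is judged:
By the outcome, as a careful person would: the job done as asked, in the order asked, and still so for the second after the job is handed in, while the arm keeps its last pose, push and grip.
It also fails if it takes over 58 s, if anything falls off the work surface, if the arm or the gripper's body presses on something with over 40 N, if the wrist force passes 120 N, or if a joint passes its speed limit or range.

## Robot

A 6-joint arm with a two-finger parallel gripper is mounted at the origin on the work surface. World frame = base frame: x ahead of the robot, y to its left, z up, the work surface at z = 0. Lengths are in mm, angles in rad, forces in N, time in s.
With the tool pointing down it reaches from about 325 to 900 mm from the base axis. Payload 6.1 kg.
Tool frame: the origin (TCP) lies on the centre line of the jaws, within the pads' length; the fingertips stand 14 mm ahead of it and the grasp point (between the pads) lies 5 mm behind it (r.tip_reach is the z of the fingertips in the tool frame, in mm); z points along the fingers, y is the line along which they close (so a half turn about z gives the same grasp; the last joint's range is limited). The gripper opens to 87 mm and grips with 3 to 60 N. Pads are 19 mm wide; open, the fingers measure 117 mm over their backs; the gripper's body (75 mm by 190 mm) begins 51 mm behind the grasp point.
Start: joints at [-1.462, 0.22, 1.526, -0, 1.395, -0.126], TCP at [145.399, -607.845, 236.538] pointing down, gripper open.
Joint ranges: [-2.98, 2.98], [-0.91, 2.08], [0.09, 2.57], [-1.24, 4.39], [0.2, 2.65], [-2.68, 2.68]. Speed limits (rad/s): [2.57, 2.57, 3.01, 3.14, 3.14, 3.14].

## Interface

Orientations are given as a unit quaternion [x, y, z, w].
In Python, from plant import r, optics gives the robot as it stands.
- The arm moves only by the tool arm_command, never from a script. Its argument "commands" is a list of rows, each a list of 6 numbers: the shift along the tool's x, y, z in cm, then the turn, a rotation vector about the tool's x, y, z in rad. In form: [[tx, ty, tz, ax, ay, az], ...]. A call has 1 to 10 rows; each row shifts and turns the commanded pose from where the row before left it, along the tool's axes as they then stand; what a row does not reach is not made up. A row lasts 1/8 s, in which the tool goes at most 62.5 mm and 10.7 degrees, less where a joint would pass 70% of its speed; a pose out of reach is approached as far as the arm can. A call with a gripper value outside its range is refused whole. "gripper" is the gripper's target within -1 to 1 (shut at 1, half-way at 0, fully open at -1), set as the call begins (left out, the last holds). The fingers move at their own pace and stop on an object; "grip_force" is the grip in N (left out, the last holds). Time passes only in rows, so rows that do not move let the fingers close. It gives the time, the measured TCP pose, the force, the opening and the grip force at its end, in the units of the state.
- r.read_state(): the state, without advancing time (a new reading comes with each control period).
- optics.snapshot(name): name is "side" or "top"; returns a dict with "img" (400x640x3 uint8, red, green, blue), "fx", "fy", "cx", "cy" (pixels), "dist" ([k1, k2, p1, p2, k3] as OpenCV has them; the pictures are not rectified), "R" (3x3) and "t" (3): a world point X has camera coordinates R X + t. Camera axes: x right, y down, z forward; pixel columns grow to the right and rows downward; lengths in mm; the calibration is good to about 2 mm. A picture is of the moment at which its call begins. There is no depth.
- r.close_job(): hands the job in; it is judged then, once.
The state is a dict: "t": time; "joints": joint angles; "dq": joint speeds; "joint_efforts": joint torques, N m; "eef_pos": TCP position; "ee_rot": TCP orientation; "ft_force": force on the tool from outside, world axes, zero at the start; "moment": the same for the moment, N m; "width": finger opening in mm; "gripper_force": force on a finger pad.
Only numpy, scipy, OpenCV 4.12 (cv2) and the standard library are available. Lean on these libraries where they do the work, as an engineer would, in place of code of your own. Each camera call takes 0.05 s, during which the arm holds its last target. There are 200 camera calls.

## Working session

There is one attempt and no reset: what is moved stays moved. The work goes in short steps, Python scripts to look and compute and a tool call to move; the robot and the scene stay as the last step left them, time stands still between calls to the robot, and variables do not carry over. Pictures are saved under pics/ and viewed, at most 10 in all, crops included, and the job is handed in when it is done.

Besides the shell and the picture viewer there is one more tool, called after ">>>" as name(argument=value, ...) on one line, values as JSON. arm_command: Moves the arm, as the interface text tells. Its arguments: {"type":"object","properties":{"commands":{"type":"array"},"gripper":{"type":"number"},"grip_force":{"type":"number"}},"required":["commands"]}

```bash
ls; mkdir -p pics; python3 - <<'E'
from plant import r, optics
import cv2
for n in ("side","top"):
    s=optics.snapshot(n); cv2.imwrite(f"pics/{n}0.png",s["img"][:,:,::-1])
    print(n,s["fx"],s["cx"],s["cy"],s["dist"],s["R"],s["t"])
st=r.read_state(); print(st, r.tip_reach)
E
```

```text
pics
side 396.305784970484 325.49255818878225 201.73701848766862 [-0.04957542  0.          0.          0.          0.        ] [[-0.77409315 -0.6329598  -0.01190326]
 [-0.48913543  0.60992488 -0.6234887 ]
 [ 0.40190338 -0.47681603 -0.78174174]] [ 487.38999491  304.57567147 1106.78068067]
top 478.3301301366418 320.18988948084336 199.03131666917744 [-0.12622051  0.          0.          0.          0.        ] [[ 6.71151098e-02 -9.97744768e-01  9.69254635e-04]
 [-9.76723116e-01 -6.58993519e-02 -2.04130426e-01]
 [ 2.03733937e-01  1.27535425e-02 -9.78943221e-01]] [  37.18824784  586.51429561 1290.67809948]
{'t': 0.1, 'joints': array([-1.46207637e+00,  2.21178438e-01,  1.52749312e+00, -1.19119092e-05,
        1.39470357e+00, -1.26078662e-01]), 'dq': array([-0.00048985, -0.00120789, -0.00142899,  0.00175063,  0.00026187,
       -0.00152664]), 'joint_efforts': array([ 1.18131924e-03, -4.95944810e+01, -3.88519478e+01,  7.00809108e-02,
        5.14900556e-02, -5.21915354e-05]), 'eef_pos': array([ 145.35123267, -607.3117219 ,  235.52921304]), 'ee_rot': array([ 9.93116095e-01,  1.17130810e-01,  1.87255949e-06, -8.91253317e-04]), 'ft_force': array([-0.03269351, -1.07912609,  0.06694469]), 'moment': array([-0.04513763,  0.00819791, -0.0246689 ]), 'gripper_force': 0.0, 'width': 86.90468205968077} 14.0
```

View pics/side0.png

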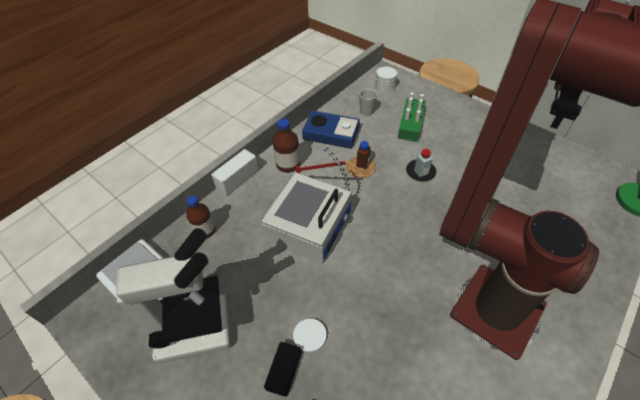

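View pics/top0.png

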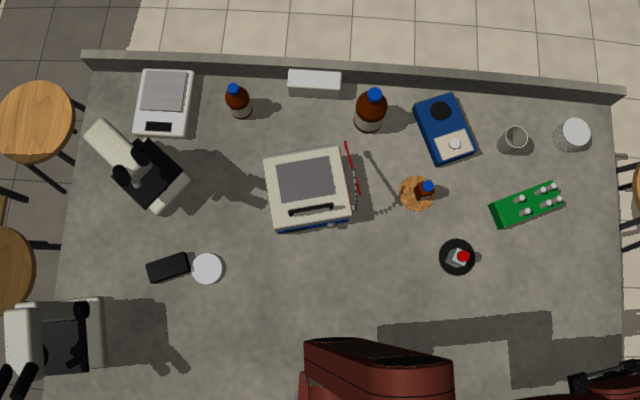

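The side view shows the incubator at about (310,210), the red pointer from about (297,170) to (348,163), and the sample bottle at (363,155). In the top view the incubator is at (308,188), the pointer runs (347,143)–(360,193), and the mat is at (417,193). I'll take crops for accuracy.

```bash
python3 - <<'E'
import cv2
a=cv2.imread("pics/side0.png")[125:265,255:395]; b=cv2.imread("pics/top0.png")[130:240,255:450]
cv2.imwrite("pics/sc.png",cv2.resize(a,None,fx=4,fy=4,interpolation=cv2.INTER_CUBIC))
cv2.imwrite("pics/tc.png",cv2.resize(b,None,fx=4,fy=4,interpolation=cv2.INTER_CUBIC))
E
```

```text
(no output)
```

View pics/sc.png

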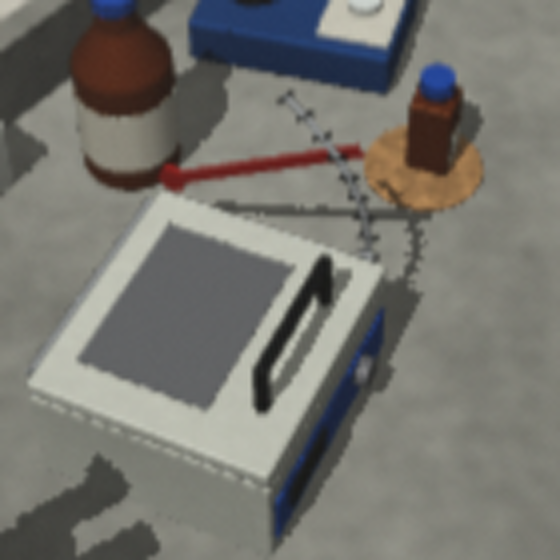

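View pics/tc.png

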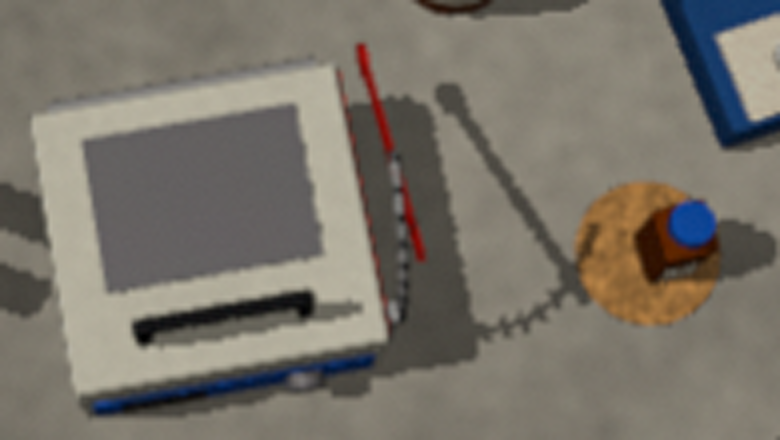

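The side crop shows the four lid corners, the pointer (172,178)→(361,151), and the bottle cap at (438,74). The top crop shows the lid corners (33,117), (335,66), (387,342), (80,397), the pointer (362,45)→(420,260), the mat centre (648,253) and the cap (692,224). Now I'll fit the poses.

```bash
cat > h.py <<'E'
import numpy as np, cv2
from scipy.optimize import least_squares
from scipy.spatial.transform import Rotation as Ro
from plant import r, optics
_c={}
def cam(n):
    if n not in _c: _c[n]=optics.snapshot(n)
    return _c[n]
def proj(n,P):
    s=cam(n); K=np.array([[s["fx"],0,s["cx"]],[0,s["fy"],s["cy"]],[0,0,1]])
    return cv2.projectPoints(np.atleast_2d(P).astype(float),cv2.Rodrigues(np.array(s["R"]))[0],np.array(s["t"],float),K,np.array(s["dist"],float))[0].reshape(-1,2)
def tri(pix,z=None):  # pix: {cam:(u,v)}; point
    f=lambda X: np.concatenate([(proj(n,X)-p).ravel() for n,p in pix.items()])
    if z is None: q=least_squares(f,[600,0,50]); return q.x,q.fun
    q=least_squares(lambda X:f([X[0],X[1],z]),[600,0]); return q.x,q.fun
def inc(p,yaw,L): # incubator-local -> world
    L=np.atleast_2d(L); c,s=np.cos(yaw),np.sin(yaw)
    return np.c_[p[0]+c*L[:,0]-s*L[:,1],p[1]+s*L[:,0]+c*L[:,1],L[:,2]]
S=lambda x,y:np.array([x/4+255-.375,y/4+125-.375]); T=lambda x,y:np.array([x/4+255-.375,y/4+130-.375])
E
python3 - <<'E'
from h import *
L=np.array([[100,108,114],[100,-108,114],[-100,-108,114],[-100,108,114]])
tp=np.array([T(33,117),T(335,66),T(387,342),T(80,397)]); sp=np.array([S(30,388),S(163,193),S(382,265),S(270,478)])
f=lambda q:np.r_[(proj("top",inc(q,q[2],L))-tp).ravel(),(proj("side",inc(q,q[2],L))-sp).ravel()]
q=least_squares(f,[700,50,0.1]); print("inc",q.x,np.round(q.fun,1)); p=q.x
th=lambda a,rr:[100-rr*np.cos(a),-128,105+rr*np.sin(a)]
g=lambda a,ns=("top","side"):np.concatenate([(proj(n,inc(p,p[2],[th(a[0],0),th(a[0],195)]))-w).ravel() for n,w in (("top",[T(362,45),T(420,260)]),("side",[S(172,178),S(361,151)])) if n in ns])
for ns in (("top","side"),("top",),("side",)):
    k=least_squares(g,[.5],args=(ns,)); print(ns,k.x,np.round(k.fun,1))
for z,tt,ss,nm in ((4,T(648,253),S(425,168),"mat"),(108,T(692,224),S(438,72),"cap")):
    print(nm,tri({"top":tt},z)[0],tri({"side":ss},z)[0],tri({"top":tt,"side":ss}))
for nm,pt in (("tip",None),): print(tri({"top":T(420,260),"side":S(361,151)}),tri({"top":T(362,45),"side":S(172,178)}), inc(p,p[2],[th(k.x[0],0),th(k.x[0],195)]))
for n,pp in (("top",[T(637,240),T(655,280),T(690,273)]),("side",[S(408,163),S(443,173),S(460,150)])): print([tri({n:a},4)[0].round() for a in pp])
E
```

```text
inc [6.02734787e+02 1.16172314e+02 2.51362072e-01] [-1.5  0.4 -0.3 -0.6  0.9  0.2 -1.5  0.9 -0.9 -1.5 -0.3 -1.7  1.6 -0.4
  0.3 -0.3]
('top', 'side') [0.54963451] [-0.2  4.4  0.2 -0.   0.4 -0.1  0.2 -0.1]
('top',) [0.54902674] [-0.2  4.4  0.2 -0. ]
('side',) [0.55015457] [ 0.4 -0.1  0.2 -0.1]
mat [ 632.35090371 -207.18745274] [ 627.84154545 -202.96892231] (array([ 633.41128755, -209.11259403,   -4.13568138]), array([ 0.10992519,  0.28715657, -0.3664989 , -0.10212778]))
cap [ 630.4314612  -217.19866596] [ 633.22269027 -219.53162565] (array([ 629.95334276, -216.09432719,  112.05574961]), array([-0.07697721, -0.19941125,  0.2601241 ,  0.07275016]))
(array([570.46382088, -23.66866989, 206.68630753]), array([-0.03147761, -0.07894663,  0.09706031,  0.02784255])) (array([743.14661658,  15.12015103,  97.64084771]), array([ 0.60951247,  1.35526203, -1.67622134, -0.51871789])) [[731.42884372  17.06711828 105.        ]
 [570.42606341 -24.27731792 206.94970488]]
[array([ 642., -199.]), array([ 612., -213.]), array([ 619., -239.])]
[array([ 644., -198.]), array([ 611., -208.]), array([ 616., -242.])]
```

```bash
python3 - <<'E'
from h import *
from scipy.optimize import minimize
th=np.linspace(0,2*np.pi,24,endpoint=False)
def parts(q):
    B=inc(q,q[2],[[sx*20,sy*20,z] for sx in(-1,1) for sy in(-1,1) for z in(4,84)])
    C=inc(q,0,np.concatenate([np.c_[16*np.cos(th),16*np.sin(th),th*0+z] for z in(92,108)])); return B,C
K=8; M={}
for n,(u0,u1,v0,v1) in {"top":(405,445,170,210),"side":(345,380,130,180)}.items():
    im=cam(n)["img"][v0:v1,u0:u1].astype(int); R,G,B=im[...,0],im[...,1],im[...,2]
    brown=(R>1.6*G)&(R<115)&(R>25); blue=(B>1.5*R)&(B>60)
    M[n]=(u0,v0,brown,blue)
    print(n); print("\n".join("".join("B" if b else "#" if a else "." for a,b in zip(x,y)) for x,y in zip(brown,blue)))
def cost(q):
    e=0
    for n,(u0,v0,br,bl) in M.items():
        h,w=br.shape; m=np.zeros((h*K,w*K),np.uint8)
        for P in parts(q):
            hl=cv2.convexHull(((proj(n,P)-[u0,v0]+.5)*K).astype(np.float32)); cv2.fillConvexPoly(m,hl.astype(int),1)
        a=m.reshape(h,K,w,K).mean((1,3)); e+=((a-(br|bl))**2).sum()
    return e
best=min((minimize(cost,[631,-218,y],method="Nelder-Mead",options=dict(initial_simplex=[[631,-218,y],[636,-218,y],[631,-223,y],[631,-218,y+.2]])) for y in(-.1,.15,.3,.5)),key=lambda o:o.fun)
print(best.x,best.fun,[(y,round(cost([best.x[0],best.x[1],y]),1)) for y in np.arange(-.2,.9,.1).round(2)])
E
```

```text
top
........................................
........................................
........................................
........................................
........................................
........................................
........................................
........................................
........................................
........................................
......................BBB...............
..................#BBBBBBBB.............
..............####BBBBBBBBBB............
.............#####BBBBBBBBBB............
.............####BBBBBBBBBBBB...........
............#####BBBBBBBBBBBB...........
...........######BBBBBBBBBBBB...........
..........#######BBBBBBBBBBBB...........
.........########.BBBBBBBBBBB...........
.........#########BBBBBBBBBB#...........
.........##########BBBBBBBB##...........
.........############.BBB#####..........
.........####################...........
..........##################............
..........#################.............
..........#############.................
...........#########..........
[... 2136 characters left out ...]
................................
...................................
...................................
...................................
...................................
...................................
[ 6.32996105e+02 -2.17739830e+02  5.63160593e-01] 216.763916015625 [(np.float64(-0.2), np.float64(313.2)), (np.float64(-0.1), np.float64(310.8)), (np.float64(0.0), np.float64(301.2)), (np.float64(0.1), np.float64(292.7)), (np.float64(0.2), np.float64(277.9)), (np.float64(0.3), np.float64(261.7)), (np.float64(0.4), np.float64(242.9)), (np.float64(0.5), np.float64(226.7)), (np.float64(0.6), np.float64(222.5)), (np.float64(0.7), np.float64(238.5)), (np.float64(0.8), np.float64(260.9))]
```

>>> arm_command(commands=[[0, 0, 0, 0, 0, -0.158], [0, 0, 0, 0, 0, -0.158], [0, 0, 0, 0, 0, -0.158], [0, 0, 0, 0, 0, -0.158], [0, 0, 0, 0, 0, -0.158], [0, 0, 0, 0, 0, -0.158], [0, 0, 0, 0, 0, -0.158], [0, 0, 0, 0, 0, -0.158], [0, 0, 0, 0, 0, -0.158], [0, 0, 0, 0, 0, -0.158]], gripper=-1)

```text
t: 1.55
eef_pos: [145.4, -607.8, 236.4]
ee_rot: [0.614, 0.79, 0.0, -0.0]
ft_force: [-0.2, 0.4, -0.9]
width: 87.4
gripper_force: 0.0
```

The mask is partly polluted by the shadowed mat, so I'll check the bottle yaw with a wireframe overlay.

```bash
python3 - <<'E'
from h import *
import itertools
rows=[]
for yaw in (.25,.56):
    row=[]
    for n,(u0,v0) in {"top":(407,173),"side":(344,134)}.items():
        im=cam(n)["img"][v0:v0+42,u0:u0+42,::-1]; g=cv2.resize(im,None,fx=7,fy=7,interpolation=cv2.INTER_CUBIC)
        g=cv2.convertScaleAbs(g,alpha=1.6)
        V=[(a,b,c) for a in(-20,20) for b in(-20,20) for c in(4,84)]
        P=((proj(n,inc((632.5,-218),yaw,V))-[u0,v0]+.5)*7).astype(int)
        for i,j in itertools.combinations(range(8),2):
            if sum(x!=y for x,y in zip(V[i],V[j]))==1: cv2.line(g,tuple(map(int,P[i])),tuple(map(int,P[j])),(0,255,0),1)
        row+= [g]
    rows.append(np.hstack(row))
cv2.imwrite("pics/ov.png",np.vstack(rows))
E
```

```text
(no output)
```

View pics/ov.png

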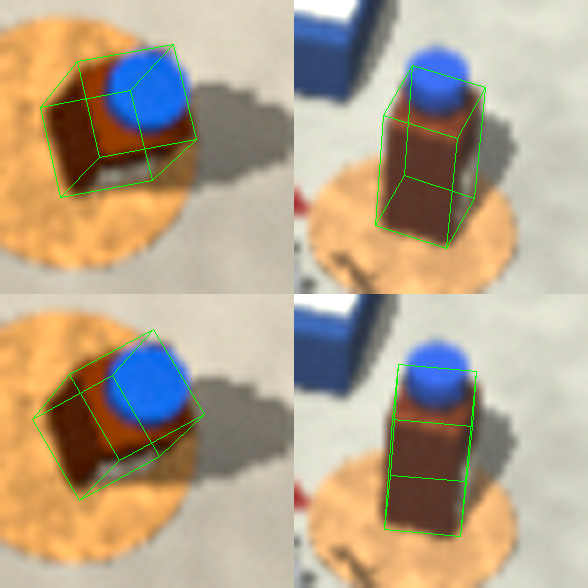

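The overlay shows the bottle's lower front corner at (62,195) in the top tile and (447,242) in the side tile. Its position fits well, and its yaw is slightly over 0.25 (about 0.33). Moving over it.

>>> arm_command(commands=[[0, 0, 0, 0, 0, -0.078], [1.8, 5, 0, 0, 0, 0], [1.8, 5, 0, 0, 0, 0], [1.8, 5, 0, 0, 0, 0], [1.8, 5, 0, 0, 0, 0], [1.8, 5, 0, 0, 0, 0], [1.8, 5, 0, 0, 0, 0], [1.8, 5, 0, 0, 0, 0], [1.8, 5, 0, 0, 0, 0], [1.8, 5, 0, 0, 0, 0]])

```text
t: 2.9
eef_pos: [522.3, -310.6, 236.7]
ee_rot: [0.586, 0.81, -0.0, 0.0]
ft_force: [1.0, -1.3, 0.4]
width: 87.3
gripper_force: 0.0
```

```bash
cat >> h.py <<'E'
def delta(pos):
    s=r.read_state(); R=Ro.from_quat(s["ee_rot"])
    d=R.inv().apply(np.array(pos)-s["eef_pos"])/10
    e=R.as_matrix(); print("t",round(s["t"],2),"pos",s["eef_pos"].round(1),"toolcm",d.round(2),"yaw",round(np.arctan2(e[1,0],e[0,0]),3),"tz",e[:,2].round(3),"j",np.round(s["joints"],2),"F",np.round(s["ft_force"],1),"w",round(s["width"],1))
E
python3 -c "
from h import *
delta([632,-218,150])"
```

```text
t 2.9 pos [ 522.3 -310.6  236.7] toolcm [ 5.36 13.32  8.67] yaw 1.889 tz [ 0. -0. -1.] j [-0.67  0.18  1.57 -0.    1.39 -0.98] F [ 1.  -1.3  0.4] w 87.3
```

>>> arm_command(commands=[[1.34, 3.33, 0, 0, 0, 0], [1.34, 3.33, 0, 0, 0, 0], [1.34, 3.33, 0, 0, 0, 0], [1.34, 3.33, 0, 0, 0, 0], [0, 0, 2, 0, 0, 0], [0, 0, 2, 0, 0, 0], [0, 0, 2, 0, 0, 0], [0, 0, 2, 0, 0, 0], [0, 0, 0, 0, 0, 0]])

```text
t: 4.03
eef_pos: [628.5, -218.5, 153.4]
ee_rot: [0.585, 0.811, -0.0, -0.002]
ft_force: [0.3, 0.3, -0.1]
width: 87.1
gripper_force: 0.0
```

```bash
python3 - <<'E'
from h import *
delta([632,-218,63])
g=[cv2.resize(cam(n)["img"][v:v+80,u:u+80,::-1],None,fx=5,fy=5,interpolation=cv2.INTER_CUBIC) for n,u,v in(("top",385,150),("side",325,100))]
cv2.imwrite("pics/g1.png",np.hstack(g))
E
```

```text
t 4.03 pos [ 628.5 -218.5  153.4] toolcm [-0.09  0.38  9.04] yaw 1.892 tz [-0.004  0.002 -1.   ] j [-0.45  0.38  1.48 -0.    1.28 -0.77] F [ 0.3  0.3 -0.1] w 87.1
```

View pics/g1.png

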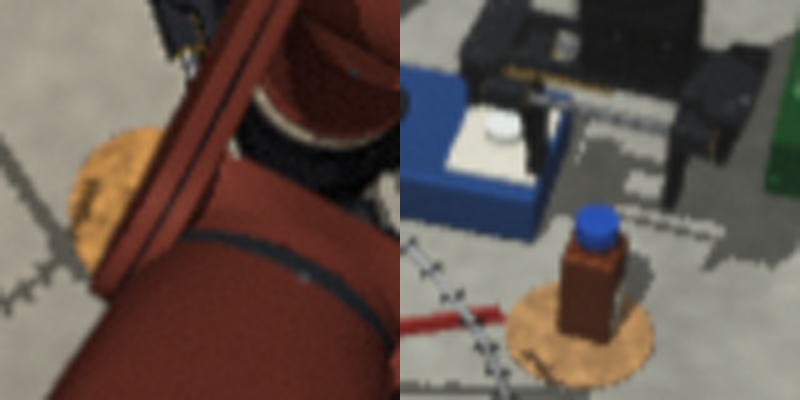

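The fingers straddle the bottle cap in the side tile: tips at (537,178) and (675,207), cap at (597,225). Going down and closing.

>>> arm_command(commands=[[0, 0.35, 1.8, 0, 0, 0], [0, 0, 1.8, 0, 0, 0], [0, 0, 1.8, 0, 0, 0], [0, 0, 1.8, 0, 0, 0], [0, 0, 1.8, 0, 0, 0], [0, 0, 0, 0, 0, 0], [0, 0, 0, 0, 0, 0]])

```text
t: 5.0
eef_pos: [634.1, -217.8, 66.9]
ee_rot: [0.585, 0.811, 0.0, 0.0]
ft_force: [0.1, -0.1, 0.2]
width: 87.3
gripper_force: 0.0
```

>>> arm_command(commands=[[0, 0, 0, 0, 0, 0], [0, 0, 0, 0, 0, 0], [0, 0, 0, 0, 0, 0], [0, 0, 0, 0, 0, 0], [0, 0, 0, 0, 0, 0], [0, 0, 0, 0, 0, 0], [0, 0, 0, 0, 0, 0], [0, 0, 0, 0, 0, 0]], gripper=1, grip_force=20)

```text
t: 6.0
eef_pos: [633.6, -217.7, 66.5]
ee_rot: [0.585, 0.811, -0.0, -0.0]
ft_force: [-0.9, 0.1, 1.0]
width: 40.3
gripper_force: 19.7
```

```bash
python3 -c "
from h import *
delta([632,-218,63])"
```

```text
t 6.0 pos [ 633.6 -217.7   66.5] toolcm [ 0.02 -0.16  0.35] yaw 1.893 tz [-0. -0. -1.] j [-0.45  0.48  1.52 -0.    1.13 -0.77] F [-0.9  0.1  1. ] w 40.3
```

>>> arm_command(commands=[[0, 0, -0.6, 0, 0, 0], [0, 0, -1.5, 0, 0, 0], [0, 0, -2.4, 0, 0, 0], [0, 0, -2.8, 0, 0, 0], [0, 0, -2.8, 0, 0, 0], [0, 0, -2.8, 0, 0, 0], [0, 0, -2.8, 0, 0, 0], [0, 0, -2.0, 0, 0, 0], [0, 0, -1.2, 0, 0, 0], [0, 0, 0, 0, 0, 0]])

```text
t: 7.25
eef_pos: [634.1, -217.8, 256.5]
ee_rot: [0.585, 0.811, 0.0, 0.001]
ft_force: [-0.1, -0.4, -1.4]
width: 40.3
gripper_force: 19.7
```

>>> arm_command(commands=[[0, 0, 0, 0.06, 0, 0], [0, 0, 0, 0.085, 0, 0], [0, 0, 0, 0.085, 0, 0], [0, 0, 0, 0.085, 0, 0], [0, 0, 0, 0.085, 0, 0], [0, 0, 0, 0.085, 0, 0], [0, 0, 0, 0.085, 0, 0], [0, 0, 0, 0.085, 0, 0], [0, 0, 0, 0.08, 0, 0], [0, 0, 0, 0.05, 0, 0]])

```text
t: 8.5
eef_pos: [633.5, -217.2, 252.6]
ee_rot: [0.539, 0.749, -0.312, -0.226]
ft_force: [-0.4, 0.2, -1.6]
width: 40.0
gripper_force: 19.7
```

```bash
python3 - <<'E'
from h import *
delta([632,-205,263])
cv2.imwrite("pics/tilt.png",cv2.resize(cam("side")["img"][60:260,260:460,::-1],None,fx=3,fy=3,interpolation=cv2.INTER_CUBIC))
E
```

```text
t 8.5 pos [ 633.5 -217.2  252.6] toolcm [ 1.21 -0.56 -0.91] yaw 1.894 tz [-0.674 -0.224 -0.704] j [-0.26  0.89  0.74 -0.48  2.15 -0.71] F [-0.4  0.2 -1.6] w 40.0
```

View pics/tilt.png

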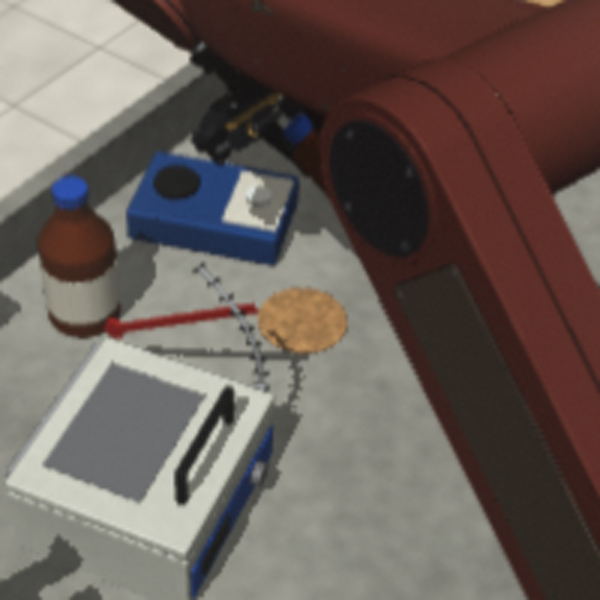

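The side view shows the bottle tipped in the jaws (cap at (298,127)) and the bare mat centred at (303,320). Holding, then refining the mat centre.

>>> arm_command(commands=[[0, 0, 0, 0, 0, 0], [0, 0, 0, 0, 0, 0], [0, 0, 0, 0, 0, 0], [0, 0, 0, 0, 0, 0], [0, 0, 0, 0, 0, 0], [0, 0, 0, 0, 0, 0], [0, 0, 0, 0, 0, 0], [0, 0, 0, 0, 0, 0], [0, 0, 0, 0, 0, 0], [0, 0, 0, 0, 0, 0]])

```text
t: 9.8
eef_pos: [633.7, -217.6, 255.5]
ee_rot: [0.54, 0.75, -0.31, -0.224]
ft_force: [-0.1, -0.2, -1.2]
width: 40.4
gripper_force: 19.7
```

>>> arm_command(commands=[[0, 0, 0, -0.06, 0, 0], [0, 0, 0, -0.085, 0, 0], [0, 0, 0, -0.085, 0, 0], [0, 0, 0, -0.085, 0, 0], [0, 0, 0, -0.085, 0, 0], [0, 0, 0, -0.085, 0, 0], [0, 0, 0, -0.085, 0, 0], [0, 0, 0, -0.085, 0, 0], [0, 0, 0, -0.08, 0, 0], [0, 0, 0, -0.05, 0, 0]])

```text
t: 11.05
eef_pos: [633.1, -217.9, 256.1]
ee_rot: [0.585, 0.811, 0.001, 0.001]
ft_force: [-0.1, -0.1, -1.7]
width: 40.0
gripper_force: 19.7
```

```bash
python3 - <<'E'
from h import *
delta([630.5,-205,100])
a=np.linspace(0,2*np.pi,60)
for n,im,(u0,u1,v0,v1),free in (("side",cam("side")["img"],(335,390,145,190),1),("top",cv2.imread("pics/top0.png")[:,:,::-1],(395,440,170,215),0)):
    im=im[v0:v1,u0:u1].astype(int); m=(im[...,0]>1.3*im[...,2]) & (im[...,0]>60)&(im[...,0]<1.75*im[...,1]+ (0 if 1 else 0))
    c,_,st,_=0,0,0,0
    cnt=max(cv2.findContours(m.astype(np.uint8),0,1)[0],key=cv2.contourArea)
    h=cv2.convexHull(cnt).reshape(-1,2)+[u0,v0]
    W=np.array([tri({n:p.astype(float)},4)[0] for p in h])
    q=least_squares(lambda q:np.hypot(W[:,0]-q[0],W[:,1]-q[1])-q[2],[630,-205,55],loss="soft_l1",f_scale=1.5)
    print(n,q.x.round(1),q.fun.round(1))
E
```

```text
t 11.05 pos [ 633.1 -217.9  256.1] toolcm [ 1.32  0.13 15.61] yaw 1.892 tz [ 0.002  0.    -1.   ] j [-0.45  0.31  1.38  0.    1.45 -0.77] F [-0.1 -0.1 -1.7] w 40.0
side [ 632.5 -203.7   56.1] [-0.4  0.2 -0.4  0.5 -0.3  0.3 -0.1  0.5  0.5  0.9 -0.5 -0.8 -1.  -1.6
 23.3 24.7 -2.1]
top [ 632.5 -206.6   55.8] [ 1.2  0.2 -0.8 -0.2  0.7  0.  -0.6  0.1 -0.2 -0.   0.2 -0.1  0.1 -0.3
  0.6  0.3 -0.4  0.2 -0.3  0.  -0.  -0.5 -0.1]
```

>>> arm_command(commands=[[0.4, 0.12, 1.0, 0, 0, 0], [0.4, 0.12, 2.2, 0, 0, 0], [0.44, 0.11, 2.5, 0, 0, 0], [0, 0, 2.5, 0, 0, 0], [0, 0, 2.5, 0, 0, 0], [0, 0, 2.5, 0, 0, 0], [0, 0, 2.2, 0, 0, 0], [0, 0, 1.6, 0, 0, 0], [0, 0, 0.8, 0, 0, 0], [0, 0, 0.4, 0, 0, 0]])

```text
t: 12.4
eef_pos: [633.3, -204.9, 73.5]
ee_rot: [0.585, 0.811, 0.0, 0.0]
ft_force: [-0.7, -0.6, -1.1]
width: 40.4
gripper_force: 19.7
```

```bash
python3 -c "
from h import *
delta([632.5,-205,66.5])"
```

```text
t 12.4 pos [ 633.3 -204.9   73.5] toolcm [ 0.01 -0.08  0.7 ] yaw 1.893 tz [ 0. -0. -1.] j [-0.43  0.47  1.54 -0.    1.14 -0.75] F [-0.7 -0.6 -1.1] w 40.4
```

>>> arm_command(commands=[[0, -0.05, 0.3, 0, 0, 0], [0, 0, 0.2, 0, 0, 0], [0, 0, 0.1, 0, 0, 0], [0, 0, 0, 0, 0, 0], [0, 0, 0, 0, 0, 0]])

```text
t: 13.02
eef_pos: [632.8, -205.0, 67.8]
ee_rot: [0.585, 0.811, 0.0, 0.0]
ft_force: [0.3, -0.2, -1.0]
width: 40.0
gripper_force: 19.7
```

>>> arm_command(commands=[[0, 0, 0.07, 0, 0, 0], [0, 0, 0.06, 0, 0, 0], [0, 0, 0, 0, 0, 0], [0, 0, 0, 0, 0, 0]])

```text
t: 13.52
eef_pos: [632.7, -205.0, 66.5]
ee_rot: [0.585, 0.811, -0.0, 0.0]
ft_force: [-0.9, 0.5, 0.9]
width: 40.3
gripper_force: 19.7
```

The force changed from −1 to +0.9 N, so the bottle is on the mat. Releasing.

>>> arm_command(commands=[[0, 0, 0, 0, 0, 0], [0, 0, 0, 0, 0, 0], [0, 0, 0, 0, 0, 0], [0, 0, 0, 0, 0, 0], [0, 0, 0, 0, 0, 0], [0, 0, 0, 0, 0, 0], [0, 0, 0, 0, 0, 0]], gripper=-1)

```text
t: 14.4
eef_pos: [632.6, -205.0, 66.3]
ee_rot: [0.585, 0.811, 0.0, -0.0]
ft_force: [-0.3, -0.2, 0.1]
width: 86.4
gripper_force: 0.0
```

>>> arm_command(commands=[[0, 0, -0.8, 0, 0, 0], [0, 0, -1.6, 0, 0, 0], [0, 0, -3, 0, 0, 0], [0, 0, -4, 0, 0, 0], [0, 0, -4, 0, 0, 0], [0, 0, -4, 0, 0, 0], [0, 0, -4, 0, 0, 0], [0, 0, -2.6, 0, 0, 0], [0, 0, 0, 0, 0, 0]])

```text
t: 15.52
eef_pos: [633.9, -205.5, 310.9]
ee_rot: [0.585, 0.811, 0.001, 0.004]
ft_force: [-1.2, -0.1, -0.1]
width: 87.3
gripper_force: 0.0
```

```bash
python3 - <<'E'
from h import *
delta([535,98.8,300])
g=cv2.convertScaleAbs(cv2.resize(cam("side")["img"][125:195,330:400,::-1],None,fx=6,fy=6,interpolation=cv2.INTER_CUBIC),alpha=1.4)
a=np.linspace(0,2*np.pi,40)
P=[np.c_[632.6+55*np.cos(a),-205+55*np.sin(a),a*0+4],np.c_[632.7+16*np.cos(a),-205+16*np.sin(a),a*0+108],inc((632.7,-205),.325,[(-20,-20,4),(-20,20,4),(20,20,4),(20,-20,4)])]
for p in P: cv2.polylines(g,[((proj("side",p)-[330,125]+.5)*6).astype(np.int32)],True,(0,255,0),1)
cv2.imwrite("pics/placed.png",g)
E
```

```text
t 15.53 pos [ 633.9 -205.5  310.9] toolcm [32.    0.24  0.94] yaw 1.893 tz [ 0.007 -0.003 -1.   ] j [-0.43  0.28  1.32  0.    1.54 -0.75] F [-1.2 -0.1 -0.1] w 87.3
```

View pics/placed.png

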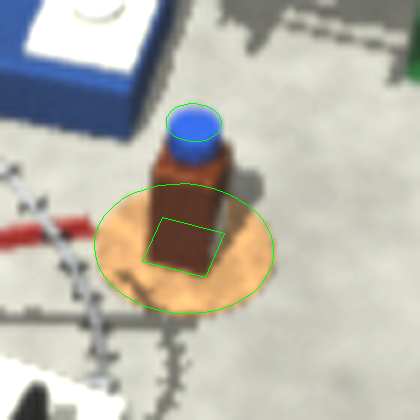

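The bottle stands upright in the middle of the mat, with its base centred near (183,248). Next I'll check the handle's predicted position against the first crops.

```bash
python3 - <<'E'
from h import *
p=(602.7,116.2); yaw=.2514
H=inc(p,yaw,[(-70,0,159),(-70,55,159),(-70,-55,159)]); print(H)
for n,o in(("top",(255,130)),("side",(255,125))): print(n,((proj(n,H)-o+.375)*4).round())
print(tri({"top":T(224,313),"side":S(293,325)}))
delta([H[0,0],H[0,1],300])
E
```

```text
[[534.90044253  98.78678644 159.        ]
 [521.21863187 152.05786731 159.        ]
 [548.58225318  45.51570557 159.        ]]
top [[223. 316.]
 [140. 331.]
 [306. 301.]]
side [[296. 314.]
 [263. 370.]
 [326. 261.]]
(array([539.17957395,  98.62099589, 142.99569836]), array([ 0.13238639,  0.32790898, -0.37840103, -0.10949988]))
t 15.68 pos [ 632.  -204.7  304.9] toolcm [31.86  0.39  0.53] yaw 1.893 tz [-0.002  0.001 -1.   ] j [-0.43  0.28  1.32 -0.    1.54 -0.75] F [-0.2  0.3  0.6] w 87.3
```

>>> arm_command(commands=[[3, 0.05, 0, 0, 0, 0], [4.5, 0.05, 0, 0, 0, 0], [5, 0.05, 0, 0, 0, 0.01], [5, 0.05, 0, 0, 0, 0.02], [5, 0.05, 0, 0, 0, 0.02], [5, 0.05, 0, 0, 0, 0.02], [3, 0, 0, 0, 0, 0], [1.3, 0, 0, 0, 0, 0], [0, 0, 0, 0, 0, 0]])

```text
t: 16.8
eef_pos: [541.7, 99.9, 305.2]
ee_rot: [0.612, 0.791, -0.001, -0.0]
ft_force: [0.5, 0.3, 0.1]
width: 87.1
gripper_force: 0.0
```

```bash
python3 -c "
from h import *
delta([536.5,99,155])"
```

```text
t 16.8 pos [541.7  99.9 305.2] toolcm [ 0.04 -0.5  15.02] yaw 1.824 tz [-0.002 -0.    -1.   ] j [ 0.04  0.01  1.63 -0.    1.51 -0.21] F [0.5 0.3 0.1] w 87.1
```

>>> arm_command(commands=[[0, -0.25, 2.0, 0, 0, 0], [0, -0.25, 2.5, 0, 0, 0], [0, 0, 2.5, 0, 0, 0], [0, 0, 2.5, 0, 0, 0], [0, 0, 2.0, 0, 0, 0], [0, 0, 1.5, 0, 0, 0], [0, 0, 1.3, 0, 0, 0], [0, 0, 0.7, 0, 0, 0], [0, 0, 0, 0, 0, 0], [0, 0, 0, 0, 0, 0]])

```text
t: 18.05
eef_pos: [537.7, 98.6, 157.0]
ee_rot: [0.613, 0.79, 0.0, 0.001]
ft_force: [-0.2, -0.8, 1.0]
width: 86.9
gripper_force: 0.0
```

```bash
python3 - <<'E'
from h import *
delta([536.5,99,155])
g=[cv2.resize(cam(n)["img"][v:v+100,u:u+100,::-1],None,fx=4,fy=4,interpolation=cv2.INTER_CUBIC) for n,u,v in(("top",260,140),("side",280,150))]
cv2.imwrite("pics/hd.png",np.hstack(g))
E
```

```text
t 18.05 pos [537.7  98.6 157. ] toolcm [ 0.07 -0.11  0.2 ] yaw 1.823 tz [ 0.001  0.    -1.   ] j [ 0.04  0.1   1.81 -0.    1.22 -0.21] F [-0.2 -0.8  1. ] w 86.9
```

View pics/hd.png

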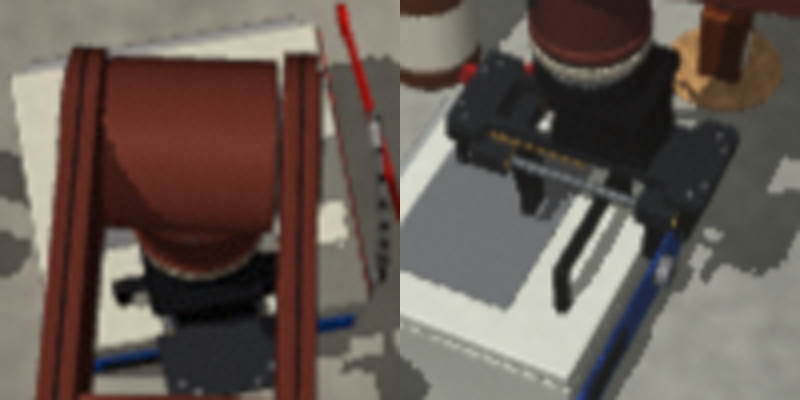

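The side tile shows the open fingers, at about (530,205) and (660,245), either side of the bar. Closing.

>>> arm_command(commands=[[0, 0, 0.2, 0, 0, 0], [0, 0, 0, 0, 0, 0], [0, 0, 0, 0, 0, 0], [0, 0, 0, 0, 0, 0], [0, 0, 0, 0, 0, 0], [0, 0, 0, 0, 0, 0], [0, 0, 0, 0, 0, 0], [0, 0, 0, 0, 0, 0], [0, 0, 0, 0, 0, 0], [0, 0, 0, 0, 0, 0]], gripper=1, grip_force=20)

```text
t: 19.4
eef_pos: [535.9, 98.3, 153.9]
ee_rot: [0.613, 0.79, -0.001, -0.001]
ft_force: [-5.3, -2.2, 3.0]
width: 11.4
gripper_force: 20.0
```

```bash
python3 -c "
from h import *
delta([536.5,99,155])"
```

```text
t 19.4 pos [535.9  98.3 153.9] toolcm [ 0.06  0.07 -0.11] yaw 1.823 tz [-0.003 -0.001 -1.   ] j [ 0.04  0.11  1.82 -0.    1.22 -0.21] F [-5.3 -2.2  3. ] w 11.4
```

>>> arm_command(commands=[[0, -0.15, 0, 0, 0, 0], [0, 0.15, -0.46, 0.0275, 0, 0], [0, 0.3, -0.93, 0.055, 0, 0], [0, 0.3, -0.93, 0.055, 0, 0], [0, 0.3, -0.93, 0.055, 0, 0], [0, 0.3, -0.93, 0.055, 0, 0], [0, 0.15, -0.46, 0.0275, 0, 0], [0, 0, 0, 0, 0, 0], [0, 0, 0, 0, 0, 0]], grip_force=30)

```text
t: 20.52
eef_pos: [554.7, 103.0, 197.8]
ee_rot: [0.607, 0.783, -0.109, -0.084]
ft_force: [-2.6, -2.9, -2.7]
width: 10.9
gripper_force: 30.0
```

```bash
cat >> h.py <<'E'
def lidang(): # from tcp: bar = tcp-5*tz, in incubator axes
    s=r.read_state(); tz=Ro.from_quat(s["ee_rot"]).as_matrix()[:,2]; b=s["eef_pos"]-5*tz
    u=np.array([np.cos(.2514),np.sin(.2514)]); hx=np.dot(u,[535.9,98.3])+170
    X=np.dot(u,b[:2])-hx; Z=b[2]-105
    print("rad",np.hypot(X,Z).round(1),"(178.4) ang",(np.arctan2(Z,-X)-np.arctan2(54,170)).round(3),"tilt",np.arccos(-tz[2]).round(3),"Fx,Fz",(u@s["ft_force"][:2]).round(1),s["ft_force"][2].round(1),"w",round(s["width"],1))
E
python3 -c "
from h import *
delta([536.5,99,155]);lidang()"
```

```text
t 20.52 pos [554.7 103.  197.8] toolcm [ 0.07 -0.63  4.63] yaw 1.823 tz [-0.263 -0.068 -0.962] j [ 0.07  0.32  1.5  -0.05  1.59 -0.17] F [-2.6 -2.9 -2.7] w 10.9
rad 178.4 (178.4) ang 0.272 tilt 0.276 Fx,Fz -3.3 -2.7 w 10.9
```

>>> arm_command(commands=[[0, 0.15, -0.46, 0.0275, 0, 0], [0, 0.3, -0.93, 0.055, 0, 0], [0, 0.3, -0.93, 0.055, 0, 0], [0, 0.3, -0.93, 0.055, 0, 0], [0, 0.3, -0.93, 0.055, 0, 0], [0, 0.15, -0.46, 0.0275, 0, 0], [0, 0, 0, 0, 0, 0], [0, 0, 0, 0, 0, 0], [0, 0, 0, 0, 0, 0]])

```text
t: 21.65
eef_pos: [585.5, 110.7, 236.1]
ee_rot: [0.59, 0.76, -0.215, -0.167]
ft_force: [-4.5, -2.6, -0.9]
width: 11.0
gripper_force: 30.0
```

```bash
python3 - <<'E'
from h import *
lidang()
p=(602.7,116.2);yaw=.2514
im=cam("side")["img"]; cv2.imwrite("pics/side1.png",im[:,:,::-1])
g=cv2.resize(im[125:245,255:395,::-1],None,fx=5,fy=5,interpolation=cv2.INTER_CUBIC)
def ln(a,d0,d1,y,off,c):
    L=[(100-d*np.cos(a)+off*np.sin(a),y,105+d*np.sin(a)+off*np.cos(a)) for d in(d0,d1)]
    P=((proj("side",inc(p,yaw,L))-[255,125]+.5)*5).astype(int); cv2.line(g,tuple(map(int,P[0])),tuple(map(int,P[1])),c,1)
ln(.55,0,195,-128,0,(0,255,0)); ln(.55,0,200,-108,9,(255,255,0)); ln(.55,0,200,108,9,(255,255,0))
cv2.imwrite("pics/lid.png",g)
E
```

```text
rad 178.4 (178.4) ang 0.554 tilt 0.551 Fx,Fz -5.0 -0.9 w 11.0
```

View pics/lid.png

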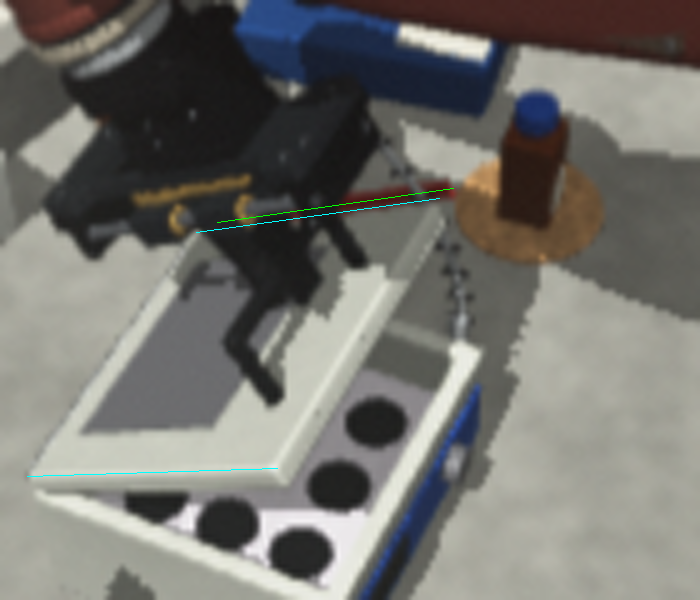

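The lid is up and held. Its front-left corner at (280,470) matches the prediction for 0.55, and the pointer tip at about (453,188) agrees too. As a sensitivity check, I'll refit the pointer angle with a free pixel offset per camera.

```bash
python3 - <<'E'
from h import *
L=np.array([[100,108,114],[100,-108,114],[-100,-108,114],[-100,108,114]])
tp=np.array([T(33,117),T(335,66),T(387,342),T(80,397)]); sp=np.array([S(30,388),S(163,193),S(382,265),S(270,478)])
th=lambda a,rr:[100-rr*np.cos(a),-128,105+rr*np.sin(a)]
# q: x,y,yaw,a, shifts top(2), side(2) [px], prior 0.8 px
open_s=np.array([S(280/5*4,470/5*4),S(443/5*4,208/5*4),S(30/5*4,477/5*4)])
def lo(a): return [(100-d*np.cos(a)+9*np.sin(a),y,105+d*np.sin(a)+9*np.cos(a)) for d,y in((200,108),(200,-108),(0,108))]
def f(q,cams):
    e=[]
    if "t" in cams:
        e+=[(proj("top",inc(q,q[2],L))-tp+q[5:7]).ravel(),(proj("top",inc(q,q[2],[th(q[3],195)]))-T(420,260)+q[5:7]).ravel()]
    if "s" in cams:
        e+=[(proj("side",inc(q,q[2],L))-sp+q[7:9]).ravel(),(proj("side",inc(q,q[2],[th(q[3],0),th(q[3],195)]))-[S(172,178),S(361,151)]+q[7:9]).ravel(),
            (proj("side",inc(q,q[2],lo(q[4])))-open_s+q[7:9]).ravel()]
    return np.concatenate(e+[q[5:]/.8])
for c in("ts","t","s"):
    k=least_squares(f,[603,116,.25,.5,.5,0,0,0,0],args=(c,)); print(c,k.x.round(3),k.fun.round(1))
lidang()
E
```

```text
ts [ 6.03007e+02  1.15696e+02  2.51000e-01  5.53000e-01  5.33000e-01
  1.97000e-01 -4.40000e-02 -5.70000e-02  6.16000e-01] [-1.1  0.2  0.1 -0.7  1.2  0.1 -1.1  0.8  0.6 -0.3 -0.9 -1.1 -0.3 -1.2
  1.6  0.1  0.2  0.2  0.4  0.4  0.1  0.2 -0.   0.9 -0.3 -0.6 -0.7  0.2
  0.2 -0.1 -0.1  0.8]
t [6.037400e+02 1.150900e+02 2.440000e-01 5.520000e-01 3.070784e+03
 2.800000e-02 8.100000e-02 0.000000e+00 0.000000e+00] [-0.8 -0.2  0.5 -0.6  1.1  0.3 -1.3  0.4  0.6 -0.   0.   0.1  0.   0. ]
s [ 6.02249e+02  1.16698e+02  2.56000e-01  5.55000e-01  5.34000e-01
 -0.00000e+00  0.00000e+00  2.00000e-03  3.68000e-01] [-0.9 -0.8 -0.5 -1.1  1.6 -0.   0.5  0.2  0.2  0.5 -0.   0.   0.2  0.9
 -0.4 -0.8 -0.6  0.5 -0.   0.   0.   0.5]
rad 178.4 (178.4) ang 0.554 tilt 0.551 Fx,Fz -4.6 -0.9 w 11.2
```

Three readings agree to about 0.02 rad: the pointer is at 0.55, and the lid is at 0.554 by kinematics and 0.53 by sight. I'll hold briefly, then hand in.

>>> arm_command(commands=[[0, 0, 0, 0, 0, 0], [0, 0, 0, 0, 0, 0], [0, 0, 0, 0, 0, 0], [0, 0, 0, 0, 0, 0]])

```text
t: 22.3
eef_pos: [585.5, 110.7, 236.1]
ee_rot: [0.59, 0.76, -0.215, -0.167]
ft_force: [-4.7, -3.0, -1.6]
width: 10.6
gripper_force: 30.0
```

```bash
python3 -c "
from h import *
lidang(); print(r.close_job())"
```

```text
rad 178.4 (178.4) ang 0.554 tilt 0.551 Fx,Fz -5.3 -1.6 w 10.6
the job is handed in; nothing more can be done
None
```

I handed the job in at about 22 s: the bottle was tipped to 45° for over a second and set upright mid-mat, and the lid is held at 0.554 rad by arm pose (0.53 by camera) against the pointer's 0.55. No verdict came back.

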